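Fit a brake disc on a light aircraft wheel

ROBOT

A 6-joint arm with a two-finger parallel gripper is mounted at the origin on the work surface. World frame = base frame: x ahead of the robot, y to its left, z up, the work surface at z = 0. Lengths are in m, angles in rad, forces in N, time in s.
With the tool pointing down it reaches from about 0.3 to 0.875 m from the base axis. Payload 6.4 kg.
Tool frame: the origin (TCP) lies midway between the tips of the shut fingers; the grasp point (between the pads) lies 19 mm behind it; z points along the fingers, y is the line along which they close (so a half turn about z gives the same grasp; the last joint's range is limited). The gripper opens to 85 mm and grips with 20 to 120 N. Pads are 22 mm wide; open, the fingers measure 114 mm over their backs; the gripper's body (76 mm by 85 mm) begins 54 mm behind the grasp point. The pads swing forward as they close: fully open they stand 13 mm farther back than shut.
Start: joints at [-1.387, 0.181, 1.607, -0, 1.354, -0.206], TCP at [0.219, -0.532, 0.231] pointing down, gripper open.
Joint ranges: [-2.99, 2.99], [-0.89, 2.07], [0.3, 2.58], [-1.14, 4.28], [0, 2.63], [-3.12, 3.12]. Speed limits (rad/s): [2.57, 2.57, 3.01, 3.14, 3.14, 3.14].

INTERFACE

Orientations are given as a unit quaternion [w, x, y, z].
In Python, from bench import sensors, vision, ctrl gives the robot as it stands.
- The arm moves only by the tool carry_out, never from a script. Its argument "deltas" is text: rows parted by semicolons, each of 7 numbers parted by spaces: the shift along the tool's x, y, z in mm, then the turn, a rotation vector about the tool's x, y, z in rad, then the closure, from 0 (fully open) to 1 (shut). In form: tx ty tz ax ay az claw; .... A call has 1 to 12 rows; each row is the pose to reach, as a shift and turn from the pose commanded when the call began, along the tool's axes at that moment; what a row does not reach only later rows make up. A row lasts 1/8 s, in which the tool goes at most 62.5 mm and 10.7 degrees, less where a joint would pass 70% of its speed; a pose out of reach is approached as far as the arm can. A call with a gripper value outside its range is refused whole. The fingers move at their own pace and stop on an object; the grip force is fixed at half the most. Time passes only in rows, so rows that repeat a pose let the fingers close. It gives the time, the measured TCP pose, the force, the opening and the grip force at its end, in the units of the state.
- sensors.get_obs(): the state, without advancing time (a new reading comes with each control period).
- vision.camera(name): name is "scene" or "side" or "wrist"; returns the picture (420x560x3 uint8, blue, green, red); there is no depth.
- vision.camera_model(name): a dict with "K" (3x3 intrinsics, pixels), "extrinsics" (4x4, takes a point from world to camera coordinates); the wrist camera has in their place "hand_eye" (4x4, takes a point from camera to tool coordinates, whose origin is the TCP and whose axes are the flange's). Camera axes: x right, y down, z forward; pixel columns grow to the right and rows downward; lengths in m; the calibration is good to about 2 mm. A picture is of the moment at which its call begins: read the wrist's pose just before it. camera_model takes no time and is no camera call.
- ctrl.hand_in(): hands the job in; it is judged then, once.
The state is a dict: "time_s": time; "q": joint angles; "dq": joint speeds; "joint_efforts": joint torques, N m; "eef_pos": TCP position; "eef_rot": TCP orientation; "wrist_force": force on the tool from outside, world axes, zero at the start; "torque": the same for the moment, N m; "opening": opening from 0.0 (shut) to 1.0 (fully open); "grasp_force": force on a finger pad.
Only numpy, scipy, OpenCV 4.12 (cv2) and the standard library are available. Lean on these libraries where they do the work, as an engineer would, in place of code of your own. Each camera call takes 0.05 s, during which the arm holds its last target. There are 200 camera calls.

TASK

Fit the new top-hat brake disc to the aircraft wheel on the axle stand: turn it until its four holes match the wheel's four studs and slide it down until it sits fully home on the hub face, ready for its nuts. Feel your way gently: never force the disc against the stud ends, and lower it all the way rather than letting it drop. Then let go, leaving the other things on the bench where they are.

Things in the scene. Friction and masses are not known exactly. Their poses are not given: they have to be found in the camera images.
- disc: New brake disc, lying hat upward, 0.48 to 0.72 kg: a steel rotor ring (diameter 140 mm, 5 mm thick, small vent holes) with an aluminium hat rising from its middle to 30 mm total height. Origin: centre of the rotor's underside; z up through the hat. The hat top has a 26 mm centre bore and four 10.5 mm stud holes, 22 mm from the centre on the disc's +x, +y, -x and -y axes.
- hat_grip (a point): On the disc's axis, 27 mm above the rotor's underside, the height to grip it: across the outside of the hat (outer diameter 66 mm), whose wall stands 25 mm above the rotor. Axes as disc.
- disc_seat (a point): On the disc's axis, 24 mm above the rotor's underside: the underside of the 6 mm thick hat top, the face that comes to rest on the hub face. Below it the hat is hollow, inner diameter 59 mm, so the disc drops over the hub. Axes as disc.
- axle_stand: Axle stand fixed to the bench, a dark steel plate 270 x 270 x 12 mm; origin: centre of its underside. The wheel lies flat on its upright axle (tyre diameter 260 mm, tyre top 112 mm above the bench) and turns about it with a stiff drag of 0.6 N m. These axes do NOT show how far the wheel is turned: where the studs stand round the axle is not measured and must be seen or felt.
- hub_face (a point): On the axle's axis at the wheel's flat round hub face, 146 mm above the bench (face diameter 49 mm, bevelled 3 mm to 55 mm). Four 8 mm studs rise 20 mm from it, 22 mm from the axis, 90 degrees apart, their last 3 mm tapering to 6 mm. A centred disc that does not match them rests on their ends, its seat 20 mm above this face. Axes turn with the stand, not with the wheel.
- pilot_tip (a point): Top of the steel pilot on the axle's axis, 32 mm above the hub face: diameter 24 mm, its top 7 mm tapering to 16 mm. It enters the disc's bore before the studs are reached, with 1 mm of play all round.
- beacon: Bystander: red beacon lamp on a round aluminium base of diameter 80 mm, 90 mm high. Origin: centre of its underside.
- nut_tray: Bystander: low grey tray of nuts, 100 x 65 x 28 mm. Origin: centre of its underside.
- caliper: Bystander: grey brake caliper, about 110 x 75 x 60 mm. Origin: under the middle of its body.
- worn_disc: Bystander: a worn flat brake disc without a hat, diameter 132 mm, 6 mm thick. Origin: centre of its underside.
- mix_cup: Bystander: clear plastic mixing cup, 90 mm across, 110 mm high. Origin: centre of its underside.
- spanner: Bystander: spanner 190 mm long, lying at the side.
- mallet: Bystander: mallet 270 mm long, lying at the side.
- spray_can: Bystander: spray can, diameter 66 mm, 200 mm high. Origin: centre of its underside.
Not all that is in view belongs to the job. What is meant by the disc is not green, and is the smaller of those in its own colour.

How it is judged:
On the way:
1. the disc is lifted clear of the bench, over the wheel's height (height (world z) of disc above 0.12 m and angle between disc's own z axis and vertical below 0.3 rad), for 0.1 s.
At the end, for the whole second after the job is handed in: The disc's seat lies within 2 mm of the hub face in height and 2.5 mm of the axle sideways, level within 0.04 rad, with the studs through its four holes, released and at rest (horizontal distance between disc_seat and hub_face below 0.0025 m and z of disc_seat in the frame of hub_face between -0.003 and 0.002 m and angle between disc's own z axis and vertical below 0.04 rad and linear speed of disc below 0.02 m/s); the robot touches nothing.
It fails at once if the disc is forced down on the pilot or the stud ends: more than 35 N between disc and wheel while the disc is still over 4 mm from home (contact force between disc and axle_stand above 35 N and z of disc_seat in the frame of hub_face above 0.004 m).
It fails at once if the disc is slammed home: more than 80 N between disc and wheel (contact force between disc and axle_stand above 80 N).
It fails at once if the disc falls on to the hub instead of being lowered: it moves faster than 0.2 m/s within 25 mm of home (linear speed of disc above 0.2 m/s and z of disc_seat in the frame of hub_face below 0.025 m and horizontal distance between disc_seat and hub_face below 0.02 m).
It fails at once if another thing on the bench is moved more than 25 mm (distance of any of beacon, nut_tray, caliper, worn_disc, mix_cup, spanner, mallet, spray_can from where it was at the start of the episode above 0.025 m).
It also fails if it takes over 61 s, if anything falls off the work surface, if the arm or the gripper's body presses on something with over 40 N, if the wrist force passes 120 N, or if a joint passes its speed limit or range.

## Working session

There is one attempt and no reset: what is moved stays moved. The work goes in short steps, Python scripts to look and compute and a tool call to move; the robot and the scene stay as the last step left them, time stands still between calls to the robot, and variables do not carry over. Pictures are saved under pics/ and viewed, at most 10 in all, crops included, and the job is handed in when it is done.

Besides the shell and the picture viewer there is one more tool, called after "Call:" in YAML: its name, and indented under it one key for each argument. carry_out: Moves the arm, as the interface text tells. Its arguments: {"type":"object","properties":{"deltas":{"type":"string"}},"required":["deltas"]}

```bash
ls; mkdir -p pics; python3 - <<'E'
from bench import sensors, vision
import cv2,numpy as np
o=sensors.get_obs();print(o)
for n in("scene","side"):
    cv2.imwrite(f"pics/{n}0.png",vision.camera(n)); m=vision.camera_model(n);print(n,m)
print(vision.camera_model("wrist"))
E
```

```text
pics
{'time_s': 0.0, 'q': array([-1.38731420e+00,  1.81534716e-01,  1.60803841e+00, -1.93218952e-05,
        1.35380276e+00, -2.06293313e-01]), 'dq': array([-5.22112708e-04, -1.06435332e-03, -1.90377132e-03,  2.76442294e-04,
        5.56936910e-05, -2.21406590e-04]), 'joint_efforts': array([ 1.05672269e-03, -4.44865465e+01, -3.51339054e+01, -3.36583917e-04,
        9.05022636e-03, -1.93139704e-05]), 'eef_pos': array([ 0.21839681, -0.53129397,  0.23037302]), 'eef_rot': array([-8.91664879e-04,  9.81068625e-01,  1.93658352e-01,  7.37263579e-07]), 'wrist_force': array([ 0.33084908,  0.52671947, -0.14923817]), 'torque': array([-0.02908797,  0.00337637, -0.03834782]), 'grasp_force': 0.0, 'opening': 1.0026260882233962}
scene {'K': array([[408.97737715,   0.        , 275.38030328],
       [  0.        , 408.97737715, 202.47675233],
       [  0.        ,   0.        ,   1.        ]]), 'extrinsics': array([[-0.38091579,  0.92443341,  0.01805635,  0.22757532],
       [ 0.59713833,  0.26086873, -0.75853366, -0.23893034],
       [-0.7059242 , -0.27815531, -0.65138364,  1.67822644],
       [ 0.   
[... 289 characters left out ...]

       [-0.07626409,  0.49806175, -0.86378138,  0.1454331 ],
       [ 0.1093612 , -0.85689954, -0.50374925,  1.3186025 ],
       [ 0.        ,  0.        ,  0.        ,  1.        ]])}
{'K': array([[366.76094902,   0.        , 282.35388292],
       [  0.        , 366.76094902, 204.53116966],
       [  0.        ,   0.        ,   1.        ]]), 'hand_eye': array([[-4.95117817e-05, -9.60324550e-01, -2.78884843e-01,
         7.14776033e-02],
       [ 9.99999695e-01,  1.69703813e-04, -7.61900511e-04,
        -1.00973265e-03],
       [ 7.78999587e-04, -2.78884796e-01,  9.60324249e-01,
        -1.42713283e-01],
       [ 0.00000000e+00,  0.00000000e+00,  0.00000000e+00,
         1.00000000e+00]])}
```

View pics/scene0.png

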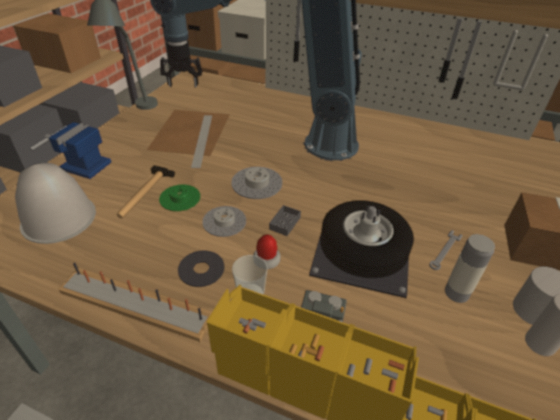

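View pics/side0.png

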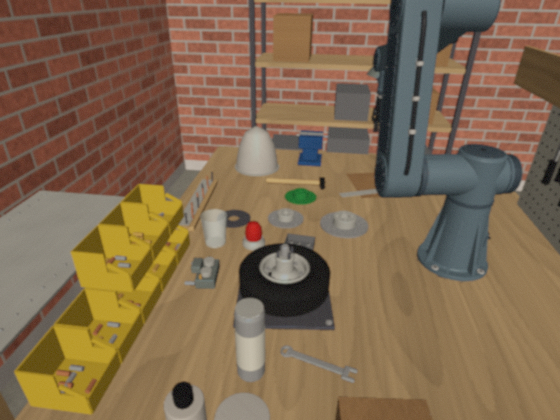

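Scene picture: there are three hatted discs. They sit at (257,181), grey and large; at (224,219), grey and smaller; and at (180,197), green. The smaller grey one at (224,219) in the scene view, (286,216) in the side view, fits the description: not green, and the smaller of the greys. The wheel is at (367,237), its pilot at about (372,211). In the side view the pilot is at (285,250).

```bash
cat > h.py <<'E'
import numpy as np,cv2
from scipy.spatial.transform import Rotation as R
from bench import sensors, vision
def pose(o=None):
    o=o or sensors.get_obs(); w,x,y,z=o['eef_rot']; T=np.eye(4)
    T[:3,:3]=R.from_quat([x,y,z,w]).as_matrix();T[:3,3]=o['eef_pos'];return T
def ext(n,T=None):
    m=vision.camera_model(n)
    return m['K'],(np.linalg.inv(T@m['hand_eye']) if n=='wrist' else m['extrinsics'])
def ray(n,uv,z,T=None):
    K,E=ext(n,T);C=np.linalg.inv(E);d=C[:3,:3]@np.linalg.inv(K)@[*uv,1];c=C[:3,3]
    return c+d*(z-c[2])/d[2]
def proj(n,p,T=None):
    K,E=ext(n,T);q=K@(E@[*p,1])[:3];return q[:2]/q[2]
E
python3 - <<'E'
from h import *
for n,pts in dict(scene=[((224,217),.03),((257,178),.03),((372,211),.178),((180,196),.03),((203,219),.005),((246,219),.005),((232,182),.005),((282,182),.005)],side=[((286,213),.03),((345,219),.03),((285,249),.178)]).items():
    for uv,z in pts: print(n,uv,ray(n,uv,z).round(3))
a=cv2.imread('pics/scene0.png')[160:260,140:320];b=cv2.imread('pics/side0.png')[170:320,210:390]
cv2.imwrite('pics/c.png',np.vstack([cv2.resize(a,None,fx=3,fy=3,interpolation=2),cv2.resize(b[:66],None,fx=3,fy=3,interpolation=2)]))
E
```

```text
scene (224, 217) [ 0.593 -0.178  0.03 ]
scene (257, 178) [ 0.366 -0.166  0.03 ]
scene (372, 211) [0.552 0.259 0.178]
scene (180, 196) [ 0.559 -0.36   0.03 ]
scene (203, 219) [ 0.605 -0.249  0.005]
scene (246, 219) [ 0.549 -0.123  0.005]
scene (232, 182) [ 0.394 -0.252  0.005]
scene (282, 182) [ 0.321 -0.088  0.005]
side (286, 213) [ 0.575 -0.179  0.03 ]
side (345, 219) [ 0.349 -0.168  0.03 ]
side (285, 249) [0.532 0.273 0.178]
```

View pics/c.png

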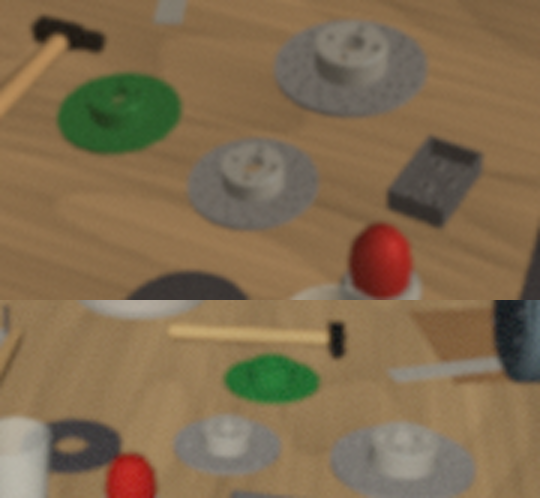

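The crop confirms the smaller grey disc, whose rotor width measures about 0.138 m against the 140 mm given. Disc ≈ (0.583,-0.178), wheel ≈ (0.542,0.266). Next I go above the disc.

Call:
carry_out:
  deltas: "472 -188 70 0 0 0 0;472 -188 70 0 0 0 0;472 -188 70 0 0 0 0;472 -188 70 0 0 0 0;472 -188 70 0 0 0 0;472 -188 70 0 0 0 0;472 -188 70 0 0 0 0;472 -188 70 0 0 0 0;472 -188 70 0 0 0 0;472 -188 70 0 0 0 0;472 -188 70 0 0 0 0;472 -188 70 0 0 0 0"

```text
time_s: 1.6
eef_pos: [0.583, -0.18, 0.1616]
eef_rot: [0.0, 0.981, 0.193, 0.0]
wrist_force: [0.3, -0.9, -0.0]
opening: 1.0
grasp_force: 0.0
```

```bash
python3 - <<'E'
from h import *
o=sensors.get_obs();T=pose(o);im=vision.camera('wrist');np.save('T1.npy',T);cv2.imwrite('pics/w1.png',im)
print(o['time_s'],o['eef_pos'],o['q'].round(3),o['wrist_force'],T[:3,:3].round(3))
print(ray('scene',(267,258),.03),ray('side',(253,246),.02))
E
```

```text
1.6 [ 0.5829672  -0.18001908  0.16161766] [-0.494  0.325  1.577 -0.     1.239  0.689] [ 0.26133012 -0.9170389  -0.01930432] [[ 0.926  0.378  0.   ]
 [ 0.378 -0.926 -0.   ]
 [ 0.     0.    -1.   ]]
[0.69637591 0.01439889 0.03      ] [0.66358938 0.0467505  0.02      ]
```

View pics/w1.png

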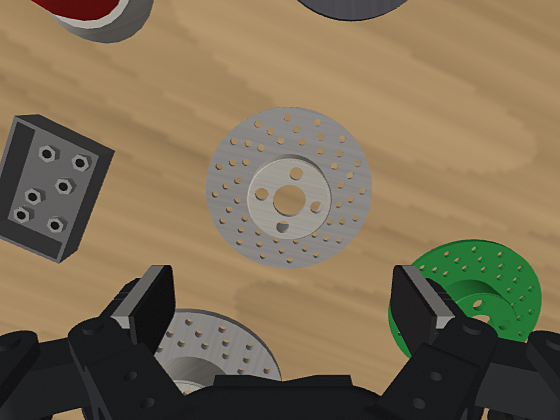

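The disc is centred in view, its bore at (289,200) and its stud holes at (297,173), (261,194), (316,207) and (282,227). The nut tray, beacon, green disc and big disc are clear of the finger paths.

```bash
python3 - <<'E'
from h import *
T=np.load('T1.npy');im=cv2.imread('pics/w1.png')
c=ray('wrist',(289,200),.03,T);print(c)
for uv in [(297,173),(261,194),(316,207),(282,227)]:
    d=ray('wrist',uv,.03,T)-c; t=T[:3,:3].T@d; print(np.hypot(*d[:2]).round(4),'tool ang',np.degrees(np.arctan2(t[1],t[0])).round(1))
for uv in[(206,190),(372,188),(288,107),(289,269)]:
    print((ray('wrist',uv,.005,T)).round(4))
print('tool shift',T[:3,:3].T@(c-T[:3,3]))
E
```

```text
[ 0.58027968 -0.18541265  0.03      ]
0.0221 tool ang 15.7
0.0222 tool ang -77.5
0.0218 tool ang 105.0
0.0229 tool ang -166.2
[ 0.5557 -0.1206  0.005 ]
[ 0.61   -0.2489  0.005 ]
[ 0.6441 -0.1586  0.005 ]
[ 0.5148 -0.213   0.005 ]
tool shift [-0.00453072  0.00392968  0.13161896]
```

Call:
carry_out:
  deltas: "-4.5 3.9 50 0 0 0 0;-4.5 3.9 100 0 0 0 0;-4.5 3.9 135 0 0 0 0;-4.5 3.9 155 0 0 0 0;-4.5 3.9 160 0 0 0 0;-4.5 3.9 160 0 0 0 0;-4.5 3.9 160 0 0 0 0"

```text
time_s: 2.52
eef_pos: [0.5822, -0.1846, 0.003]
eef_rot: [0.001, 0.981, 0.194, 0.001]
wrist_force: [0.6, 0.0, 0.0]
opening: 1.002
grasp_force: 0.0
```

Call:
carry_out:
  deltas: "0 0 0 0 0 0 0.5;0 0 0 0 0 0 1;0 0 0 0 0 0 1;0 0 0 0 0 0 1;0 0 0 0 0 0 1;0 0 0 0 0 0 1"

```text
time_s: 3.28
eef_pos: [0.5823, -0.1849, 0.0033]
eef_rot: [0.001, 0.981, 0.194, 0.001]
wrist_force: [-0.6, -0.9, 7.2]
opening: 0.747
grasp_force: 66.7
```

Call:
carry_out:
  deltas: "0 0 -15 0 0 0 1;0 0 -50 0 0 0 1;0 0 -100 0 0 0 1;0 0 -150 0 0 0 1;0 -20 -200 0 0 0 1;4 -55 -240 0 0 0 1;7 -100 -270 0 0 0 1;10 -145 -300 0 0 0 1;13 -190 -320 0 0 0 1;15 -235 -335 0 0 0 1;17 -280 -350 0 0 0 1;18 -325 -350 0 0 0 1"

```text
time_s: 4.78
eef_pos: [0.4733, 0.125, 0.3528]
eef_rot: [0.0, 0.981, 0.194, 0.001]
wrist_force: [0.8, 0.9, -4.3]
opening: 0.747
grasp_force: 68.7
```

Call:
carry_out:
  deltas: "0 -40 0 0 0 0 1;0 -80 0 0 0 0 1;0 -107 0 0 0 0 1;0 -107 0 0 0 0 1;0 -107 0 0 0 0 1;0 -107 0 0 0 0 1"

```text
time_s: 5.52
eef_pos: [0.4336, 0.2217, 0.3512]
eef_rot: [0.0, 0.981, 0.193, -0.0]
wrist_force: [-0.8, -0.6, -5.0]
opening: 0.752
grasp_force: 68.7
```

```bash
python3 - <<'E'
from h import *
o=sensors.get_obs();T=pose(o);im=vision.camera('wrist');np.save('T2.npy',T);cv2.imwrite('pics/w2.png',im)
print(o['time_s'],o['eef_pos'],o['q'].round(3),o['wrist_force'],T[:3,:3].round(3))
E
```

```text
5.525 [0.43362459 0.22174486 0.35120687] [ 0.229 -0.098  1.657 -0.     1.583  1.411] [-0.76359777 -0.62648686 -4.97788357] [[ 0.925  0.379 -0.   ]
 [ 0.379 -0.925 -0.   ]
 [-0.     0.    -1.   ]]
```

View pics/w2.png

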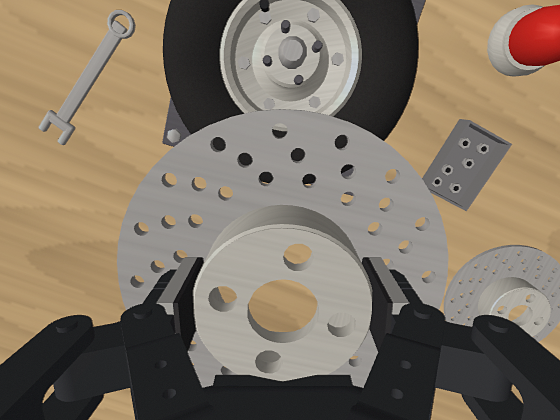

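The disc is in the grip, its bore at (282,306) and its holes at (297,257), (341,325), (268,362) and (222,297). The hub is in view too, with the pilot at (292,50) and stud ends near (286,27), (317,46), (299,79) and (267,61). I need an enlarged crop to get the stud angle.

```bash
python3 - <<'E'
from h import *
im=cv2.imread('pics/w2.png')
a=cv2.resize(im[10:95,245:340],None,fx=4,fy=4,interpolation=2)
b=cv2.resize(im[215:395,190:380],None,fx=2.1,fy=2.1,interpolation=2)
H=max(a.shape[0],b.shape[0]);P=lambda x:cv2.copyMakeBorder(x,0,H-x.shape[0],0,0,0)
cv2.imwrite('pics/w2c.png',np.hstack([P(a),P(b)]));print(a.shape,b.shape)
E
```

```text
(340, 380, 3) (378, 399, 3)
```

View pics/w2c.png

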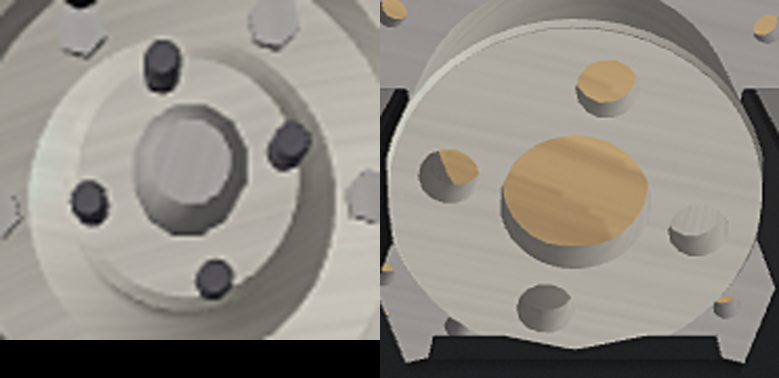

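In the crop, the stud end caps are at (164,58), (293,142), (91,199) and (215,274). The hat holes are at (607,88), (449,175), (699,229) and (545,307).

```bash
cat > m.py <<'E'
from h import *
T=np.load('T2.npy');Ti=np.linalg.inv(T)
tt=lambda p:(Ti@[*p,1])[:3]
def sol(name,pts,z):
    P=np.array([tt(ray('wrist',p,z,T)) for p in pts]);c=P.mean(0);d=P-c
    a=np.degrees(np.arctan2(d[:,1],d[:,0]));print(name,'c',(c*1e3).round(1),'r',(np.hypot(d[:,0],d[:,1])*1e3).round(1),'ang',a.round(1),'mean',((a+45)%90-45).mean().round(2));return c
f=lambda L:[(245+x/4-.375,10+y/4-.375) for x,y in L]
g=lambda L:[(190+(x-380)/2.1-.26,215+y/2.1-.26) for x,y in L]
sol('stud',f([(164,58),(293,142),(91,199),(215,274)]),.166)
sol('pilot',f([(193,162)]),.178)
for h in(.025,.027,.029): sol('hole',g([(607,88),(449,175),(699,229),(545,307)]),T[2,3]+h)
sol('bore',g([(575,201)]),T[2,3]+.027)
sol('rim',g([(388,190),(762,190),(575,28)]),T[2,3]+.027)
E
python3 m.py
```

```text
stud c [108.2   7.  185.2] r [21.8 21.7 21.6 21.2] ang [ -14.9   76.  -105.5  165.6] mean -14.69
pilot c [108.2   7.2 173.2] r [0.] ang [0.] mean 0.0
hole c [ -3.2  -1.  -25. ] r [22.2 22.3 22.4 22.3] ang [  13.8  -76.1  103.7 -165.9] mean 13.88
hole c [ -1.9  -1.  -27. ] r [21.9 21.9 22.1 21.9] ang [  13.8  -76.1  103.7 -165.9] mean 13.88
hole c [ -0.7  -1.  -29. ] r [21.5 21.5 21.7 21.5] ang [  13.8  -76.1  103.7 -165.9] mean 13.88
bore c [ -1.7  -1.  -27. ] r [0.] ang [0.] mean 0.0
rim c [ 10.2  -1.  -27. ] r [33.3 33.2 19.5] ang [-107.1  107.     0. ] mean -0.01
```

Call:
carry_out:
  deltas: "40 2.5 20 0 0 -0.17 1;80 5 50 0 0 -0.34 1;110.4 7 90 0 0 -0.499 1;110.4 7 130 0 0 -0.499 1;110.4 7 156 0 0 -0.499 1;110.4 7 156 0 0 -0.499 1;110.4 7 156 0 0 -0.499 1;110.4 7 156 0 0 -0.499 1"

```text
time_s: 6.58
eef_pos: [0.5395, 0.2581, 0.1974]
eef_rot: [0.0, 0.903, 0.43, 0.002]
wrist_force: [0.3, 0.5, -5.2]
opening: 0.745
grasp_force: 68.8
```

```bash
python3 - <<'E'
from h import *
o=sensors.get_obs();T3=pose(o);im=vision.camera('wrist');np.save('T3.npy',T3)
cv2.imwrite('pics/w3.png',cv2.resize(im[220:400,180:385],None,fx=3,fy=3,interpolation=2))
T=np.load('T2.npy');D=np.linalg.inv(T)@T3
print(o['time_s'],o['q'].round(3),o['wrist_force'],(D[:3,3]*1e3).round(2),R.from_matrix(D[:3,:3]).as_rotvec().round(4))
print('disc c in T2',(D@[-.0019,-.001,-.027,1]*1e3).round(2),'want 108.2 7.0; tcp z',T3[2,3])
W=T@[.1082,.007,0,1];print('hub world',W.round(4))
for z in(.178,):print('expected pilot px',proj('wrist',[W[0],W[1],z],T3), 'bore px',proj('wrist',(T3@[-.0019,-.001,-.027,1])[:3],T3))
for k in range(4):
    a=np.radians(-14.69+90*k);p=T@[.1082+.022*np.cos(a),.007+.022*np.sin(a),0,1]
    print('stud',proj('wrist',[p[0],p[1],.166],T3))
E
```

```text
6.575 [0.248 0.26  1.583 0.    1.295 0.93 ] [ 0.27252797  0.5039332  -5.24241794] [111.83   6.44 153.73] [-0.0013  0.0037 -0.4999]
disc c in T2 [ 109.57    6.46  126.74 1000.  ] want 108.2 7.0; tcp z 0.1974380371929586
hub world [0.5364 0.2563 0.3512 1.    ]
expected pilot px [281.1800683  260.97139217] bore px [281.51300654 312.14507399]
stud [291.84057064 211.28523556]
stud [322.49210347 260.53008475]
stud [271.22842262 288.43270611]
stud [239.27096389 241.44621095]
```

View pics/w3.png

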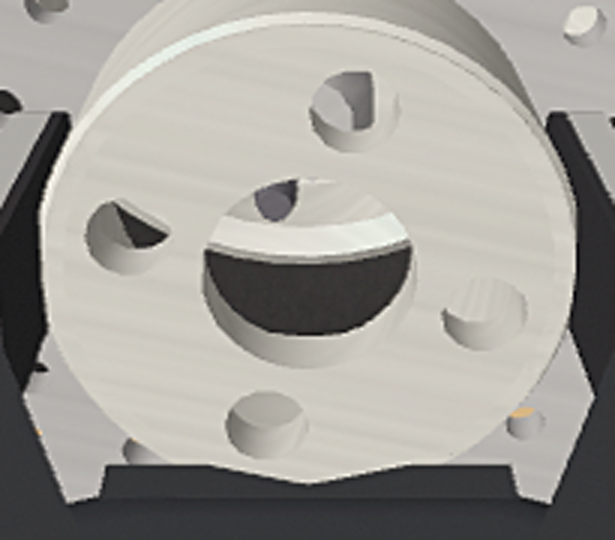

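Through the bore one stud end shows at full-image (272.5,288), against a predicted (271,288), so the alignment agrees. I correct the 1.5 mm offset and descend onto the pilot's taper.

Call:
carry_out:
  deltas: "-1.5 -0.2 10 0 0 0 1;-1.5 -0.2 22 0 0 0 1;-1.5 -0.2 32 0 0 0 1;-1.5 -0.2 36 0 0 0 1;-1.5 -0.2 38 0 0 0 1;-1.5 -0.2 40 0 0 0 1;-1.5 -0.2 40 0 0 0 1"

```text
time_s: 7.5
eef_pos: [0.5373, 0.257, 0.1554]
eef_rot: [0.0, 0.903, 0.43, 0.0]
wrist_force: [-0.2, -0.8, -4.7]
opening: 0.747
grasp_force: 68.8
```

```bash
cat > s.py <<'E'
from h import *
o=sensors.get_obs();T3=pose(o);T=np.load('T2.npy');W=T@[.1082,.007,0,1]
c=T3@[-.0019,-.001,-.027,1]
D=T.T@T3
print(o['time_s'],'F',o['wrist_force'].round(2),'M',o['torque'].round(2),'tcpz',T3[2,3].round(4))
e=T3[:3,:3].T@(W-c)[:3];print('to hub in tool mm',(e[:2]*1e3).round(2),'rot',R.from_matrix(T[:3,:3].T@T3[:3,:3]).as_rotvec().round(4))
E
python3 s.py
```

```text
7.5 F [-0.23 -0.83 -4.74] M [ 0.03  0.04 -0.01] tcpz 0.1554
to hub in tool mm [0.86 0.81] rot [-0.      0.0006 -0.5002]
```

Call:
carry_out:
  deltas: "0.7 0.7 1 0 0 0 1;0.7 0.7 2 0 0 0 1;0.7 0.7 4 0 0 0 1;0.7 0.7 6 0 0 0 1;0.7 0.7 6 0 0 0 1"

```text
time_s: 8.12
eef_pos: [0.5379, 0.257, 0.149]
eef_rot: [-0.0, 0.903, 0.43, -0.0]
wrist_force: [0.7, 0.6, -4.9]
opening: 0.748
grasp_force: 68.8
```

```bash
python3 s.py;python3 s.py
```

```text
8.125 F [ 0.67  0.57 -4.88] M [ 0.07 -0.06 -0.02] tcpz 0.149
to hub in tool mm [0.29 0.2 ] rot [ 3.000e-04 -2.000e-04 -5.001e-01]
8.125 F [ 0.67  0.57 -4.88] M [ 0.07 -0.06 -0.02] tcpz 0.149
to hub in tool mm [0.29 0.2 ] rot [ 3.000e-04 -2.000e-04 -5.001e-01]
```

The bore is on the pilot with no contact force. Now I go down to the stud ends.

Call:
carry_out:
  deltas: "0.2 0.2 1 0 0 0 1;0.2 0.2 2 0 0 0 1;0.2 0.2 3 0 0 0 1;0.2 0.2 4 0 0 0 1;0.2 0.2 4.5 0 0 0 1;0.2 0.2 5 0 0 0 1;0.2 0.2 5 0 0 0 1"

```text
time_s: 9.0
eef_pos: [0.5384, 0.2571, 0.1443]
eef_rot: [-0.0, 0.903, 0.43, -0.0]
wrist_force: [-0.7, -0.0, -5.2]
opening: 0.748
grasp_force: 68.8
```

```bash
python3 s.py
```

```text
9.0 F [-0.72 -0.04 -5.16] M [ 0.06  0.03 -0.02] tcpz 0.1443
to hub in tool mm [ 0.   -0.05] rot [ 1.000e-04  3.000e-04 -5.002e-01]
```

Call:
carry_out:
  deltas: "0 0 0.7 0 0 0 1;0 0 1.4 0 0 0 1;0 0 2.1 0 0 0 1;0 0 2.8 0 0 0 1;0 0 2.8 0 0 0 1"

```text
time_s: 9.62
eef_pos: [0.5384, 0.2571, 0.1414]
eef_rot: [-0.0, 0.903, 0.43, -0.0]
wrist_force: [-0.4, -0.4, -5.6]
opening: 0.748
grasp_force: 68.8
```

Call:
carry_out:
  deltas: "0 0 0.7 0 0 0 1;0 0 1.4 0 0 0 1;0 0 2.1 0 0 0 1;0 0 2.8 0 0 0 1;0 0 3.5 0 0 0 1;0 0 4 0 0 0 1;0 0 4 0 0 0 1"

```text
time_s: 10.5
eef_pos: [0.5384, 0.2571, 0.1374]
eef_rot: [-0.0, 0.903, 0.43, -0.0]
wrist_force: [-0.4, 0.9, -4.8]
opening: 0.749
grasp_force: 68.8
```

```bash
python3 s.py
```

```text
10.5 F [-0.42  0.93 -4.79] M [-0.01 -0.01 -0.  ] tcpz 0.1374
to hub in tool mm [-0.   -0.05] rot [ 1.000e-04  3.000e-04 -5.002e-01]
```

The disc is well over the studs with no force. I continue down, home being expected near TCP z 0.125.

Call:
carry_out:
  deltas: "0 0 1 0 0 0 1;0 0 2 0 0 0 1;0 0 3 0 0 0 1;0 0 4 0 0 0 1;0 0 5 0 0 0 1;0 0 6 0 0 0 1;0 0 7 0 0 0 1;0 0 8 0 0 0 1;0 0 9 0 0 0 1;0 0 9 0 0 0 1"

```text
time_s: 11.75
eef_pos: [0.5384, 0.257, 0.1284]
eef_rot: [-0.0, 0.903, 0.43, -0.0]
wrist_force: [-0.3, -0.7, -4.8]
opening: 0.751
grasp_force: 68.8
```

Call:
carry_out:
  deltas: "0 0 0.5 0 0 0 1;0 0 1 0 0 0 1;0 0 1.5 0 0 0 1;0 0 2 0 0 0 1;0 0 2 0 0 0 1"

```text
time_s: 12.38
eef_pos: [0.5384, 0.2571, 0.1264]
eef_rot: [-0.0, 0.903, 0.43, -0.0]
wrist_force: [-0.0, 0.1, -4.9]
opening: 0.752
grasp_force: 68.8
```

Call:
carry_out:
  deltas: "0 0 0.4 0 0 0 1;0 0 0.8 0 0 0 1;0 0 1.2 0 0 0 1;0 0 1.2 0 0 0 1"

```text
time_s: 12.88
eef_pos: [0.5385, 0.2571, 0.1254]
eef_rot: [0.0, 0.903, 0.43, 0.0]
wrist_force: [-0.6, 0.2, -3.8]
opening: 0.746
grasp_force: 69.1
```

Call:
carry_out:
  deltas: "0 0 0.4 0 0 0 1;0 0 0.8 0 0 0 1;0 0 0.8 0 0 0 1"

```text
time_s: 13.25
eef_pos: [0.5385, 0.2571, 0.1254]
eef_rot: [0.0, 0.903, 0.43, 0.0]
wrist_force: [-4.6, -1.6, 3.8]
opening: 0.75
grasp_force: 70.0
```

Contact at TCP z 0.1254 with the force rising, which matches the expected home height. I release slowly.

Call:
carry_out:
  deltas: "0 0 0 0 0 0 0.15;0 0 0 0 0 0 0;0 0 0 0 0 0 0;0 0 0 0 0 0 0;0 0 0 0 0 0 0"

```text
time_s: 13.88
eef_pos: [0.5385, 0.2571, 0.1245]
eef_rot: [-0.0, 0.903, 0.43, 0.0]
wrist_force: [-0.5, 0.0, -0.6]
opening: 0.996
grasp_force: 0.0
```

Call:
carry_out:
  deltas: "0 0 -10 0 0 0 0;0 0 -30 0 0 0 0;0 0 -60 0 0 0 0;0 0 -100 0 0 0 0;0 0 -130 0 0 0 0;0 0 -130 0 0 0 0;0 0 -130 0 0 0 0"

```text
time_s: 14.75
eef_pos: [0.5381, 0.257, 0.2545]
eef_rot: [-0.0, 0.903, 0.43, -0.0]
wrist_force: [-0.5, 0.0, -0.5]
opening: 0.995
grasp_force: 0.0
```

```bash
python3 - <<'E'
from h import *
print(sensors.get_obs()['wrist_force'])
a=vision.camera('wrist');b=vision.camera('side')[200:330,210:370]
b=cv2.resize(b,None,fx=1.5,fy=1.5,interpolation=2);b=cv2.copyMakeBorder(b,0,420-b.shape[0],0,0,0)
cv2.imwrite('pics/w4.png',np.hstack([a,b]))
E
```

```text
[-0.50252566  0.04381176 -0.54561535]
```

View pics/w4.png

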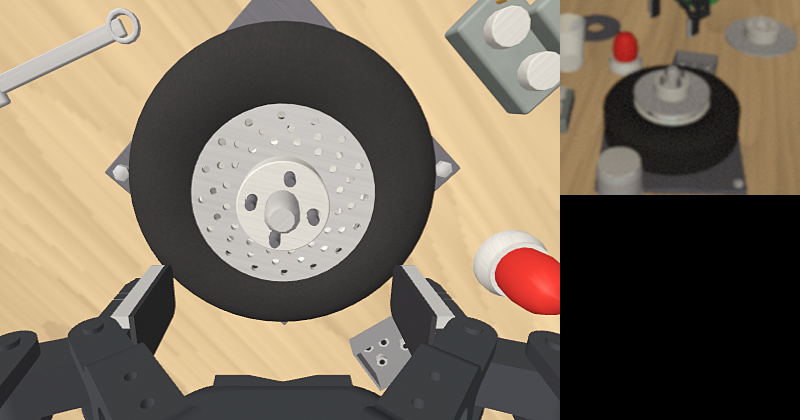

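The disc sits level on the hub. All four studs show through its holes at (290,179), (251,202), (313,216) and (275,239), and the pilot is through the bore at (281,212).

```bash
python3 -c "
from bench import ctrl
print(ctrl.hand_in())"
```

```text
the job is handed in; nothing more can be done
None
```

The brake disc is fully home on the hub with all four studs through its holes, lowered gently (about 9 N at the seat) and released; the job is handed in, but no verdict came back.

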